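Open the dial-locked parts case

ROBOT

A 7-joint arm with a two-finger parallel gripper is mounted at the origin on a cart in front of the work surface, level with it; the furniture and walls round the work are solid. World frame = base frame: x ahead of the robot, y to its left, z up, the work surface at z = 0. Lengths are in m, angles in degrees, forces in N, time in s.
With the tool pointing down it reaches from about 0.425 to 0.875 m from the base axis. Payload 4.7 kg.
Tool frame: the origin (TCP) lies midway between the tips of the shut fingers; the grasp point (between the pads) lies 19 mm behind it; z points along the fingers, y is the line along which they close (so a half turn about z gives the same grasp; the last joint's range is limited). The gripper opens to 87 mm and grips with 3 to 60 N. Pads are 19 mm wide; open, the fingers measure 117 mm over their backs; the gripper's body (75 mm by 190 mm) begins 51 mm behind the grasp point.
Start: joints at [77.011, 18.392, -4.016, 83.108, 1.295, 78.541, -3.26], TCP at [0.155, -0.631, 0.223] pointing down, gripper open.
Joint ranges: [-163.93, 163.93], [-17.29, 119.83], [-79.2, 71.16], [3.27, 140.29], [-89.18, 269.18], [5.43, 117.66], [-154.24, 154.24]. Speed limits (degrees/s): [147.25, 147.25, 180, 180, 180, 180, 180].

INTERFACE

Orientations are given as [roll, pitch, yaw] about the fixed x, y, z axes, in that order (R = Rz(yaw) Ry(pitch) Rx(roll)).
In Python, from cell import env gives the robot as it stands. The module is installed in compiled form; this text tells all that it offers.
- The arm moves only by the tool send_rows, never from a script. Its argument "series" is a list of rows, each an object with "travel": the shift along the tool's x, y, z in cm, a list of three; "dr": the turn, a rotation vector about the tool's x, y, z in degrees, a list of three; "claw": the finger opening in cm, from 0 to 8.7. In form: [{"travel": [tx, ty, tz], "dr": [wx, wy, wz], "claw": claw}, ...]. A call has 1 to 12 rows; each row is the pose to reach, as a shift and turn from the pose commanded when the call began, along the tool's axes at that moment; what a row does not reach only later rows make up. A row lasts 1/12 s, in which the tool goes at most 41.7 mm and 7.16 degrees, less where a joint would pass 70% of its speed; a pose out of reach is approached as far as the arm can. A call with a gripper value outside its range is refused whole. The fingers move at their own pace and stop on an object; "grip_force" is the grip in N (left out, the last holds). Time passes only in rows, so rows that repeat a pose let the fingers close. It gives the time, the measured TCP pose, the force and the opening at its end, in the units of the state.
- env.get_obs(): the state, without advancing time (a new reading comes with each control period).
- env.read_camera(name): name is "side" or "top" or "wrist"; returns the picture (384x512x3 uint8, blue, green, red); there is no depth.
- env.calibration(name): a dict with "fx", "fy", "cx", "cy" (pixels), "cam_to_world" (4x4, takes a point from camera to world coordinates). Camera axes: x right, y down, z forward; pixel columns grow to the right and rows downward; lengths in m; the calibration is good to about 2 mm. The wrist camera is an equidistant fisheye: a pixel r from the principal point sees the ray r / f radians off the axis. A picture is of the moment at which its call begins: read the wrist's pose just before it. calibration takes no time and is no camera call; for the wrist camera it gives the pose at the moment of the call.
- env.sign_off(): hands the job in, once; it reports no verdict.
The state is a dict: "time_s": time; "qpos": joint angles; "joint_velocities": joint speeds; "effort": joint torques, N m; "tool_pos": TCP position; "tool_rot": TCP orientation; "force": force on the tool from outside, world axes, zero at the start; "wrist_torque": the same for the moment, N m; "grip_width": finger opening in m.
Only numpy, scipy, OpenCV 4.12 (cv2) and the standard library are available. Lean on these libraries where they do the work, as an engineer would, in place of code of your own. Each camera call takes 0.05 s, during which the arm holds its last target. There are 200 camera calls.

TASK

Unlock and open the grey dial-locked case. Push the left dial's post round to the fourth tick mark and the middle dial's post to the second (counting from the far-left mark, round the side nearest you, to the far-right mark); the right dial has lost its marks, so turn it slowly until you feel the lock drop and the dial stop, without forcing it (well under 60 N). Then slide the cover to the right as far as it goes, and leave the jar and the can beside the case where they stand.

Things in the scene. Friction and masses are not known exactly. Their poses are not given: they have to be found in the camera images.
- case: Grey steel case fixed to the desk, 140 (x) x 284 (y) x 48 mm high; origin at the centre of its underside. At yaw 0 its x points away from the robot, its y to the robot's left. On its rear half three flat steel dials in a row (centres at case x = +30, y = +86, 0, -86 mm); at its front left a dark steel sliding cover over a well.
- dial_left (a joint): Left dial's angle (rad): 0 = its post points to the case's front (-x); positive turns counter-clockwise seen from above (post from the front to the right). Stops at +-2.2. Black tick marks at -1.8, -0.9, 0, 0.9, 1.8 = numbers 1 to 5. Its number is 4 (+0.9, good within 0.12). Starts between -1.9 and -0.3, stays where left; 2 to 5 N turns it (to 20 N if the push rubs aslant).
- dial_mid (a joint): Same for the middle dial. Its number is 2 (-0.9). It starts between +0.3 and +1.9.
- dial_right (a joint): Same for the right dial, without marks. Starts near its negative stop (-2.1 to -1.5). The hidden angle where the lock drops, once the other two stand at their numbers, lies between -0.8 and +1.4 and differs each time. Turn it in the positive direction at 50 mm/s or less at the post; it is then caught with a firm stop (all dials keep about 0.3 rad of play).
- dial_left_axis (a point): Centre of the top face of the left dial, 56 mm above the desk. The dial is a disc 68 mm across and 8 mm thick; the post rises from it at 24 mm from the axis.
- dial_mid_axis (a point): The same point of the middle dial.
- dial_right_axis (a point): The same point of the right dial.
- dial_left_post (a point): Top centre of the left dial's upright black post, 14 mm in diameter, 28 mm high above the dial, its top 84 mm above the desk.
- dial_mid_post (a point): The same point of the middle dial's post.
- dial_right_post (a point): The same point of the right dial's post.
- cover (a joint): Sliding cover, 52 x 94 x 5 mm, its top 54 mm above the desk: 0 = shut, grows as it slides along the case's -y (to the right); 0.08 m = fully open. About 2 to 5 N moves it once it is unlocked.
- well (a point): Centre of the floor of the well under the cover, 6 mm above the desk. A spring bolt inside the case blocks the cover. When all three dials stand right it drops 12 mm towards the dials and frees the cover; two steel pins, 3 mm proud of the dark slots between the dials, move with it (away from the robot).
- cover_ridge (a point): Top centre of the grip ridge across the middle of the cover: 40 mm along the case's x, 12 mm along its y, its top 74 mm above the desk, 20 mm above the cover.
- jar: Small glass screw jar with a steel lid, 52 mm across, 49 mm high, loose, right of the case; origin under its centre.
- can: Upright aluminium can, 34 mm across, 62 mm high, loose, left of the case; origin under its centre.

How it is judged:
By the outcome, as a careful person would: the job done as asked, in the order asked, and still so for the second after the job is handed in, with the robot touching nothing.
It also fails if it takes over 72 s, if anything falls off the work surface, if the arm or the gripper's body presses on something with over 40 N, if the wrist force passes 120 N, or if a joint passes its speed limit or range.

## Working session

There is one attempt and no reset: what is moved stays moved. The work goes in short steps, Python scripts to look and compute and a tool call to move; the robot and the scene stay as the last step left them, time stands still between calls to the robot, and variables do not carry over. Pictures are saved under pics/ and viewed, on a budget of 10 in all, crops included, one or two more only if the job needs it, and the job is handed in when it is done.

Besides the shell and the picture viewer there is one more tool, called after "Request:" by a JSON object that holds its "method" and its "body". send_rows: Moves the arm, as the interface text tells. Its arguments: {"type":"object","properties":{"series":{"type":"array"},"grip_force":{"type":"number"}},"required":["series"]}

```bash
mkdir -p pics; python3 - <<'E'
from cell import env
import cv2,numpy as np
o=env.get_obs();print(o)
for n in("top","side"):
    c=env.calibration(n);print(n,{k:(np.round(v,3).tolist()) for k,v in c.items()})
    cv2.imwrite(f"pics/{n}0.png",env.read_camera(n))
E
```

```text
{'time_s': 0.0, 'qpos': array([77.01125441, 18.43926719, -4.01411212, 83.1764848 ,  1.29349205,
       78.54110221, -3.25803606]), 'joint_velocities': array([-0.00585947, -0.10408134, -0.07927297, -0.00278229,  0.12569851,
       -0.06190022,  0.05791708]), 'effort': array([-6.56831662e-05, -4.91285026e+01, -4.03842526e-01, -3.12530172e+01,
       -6.41525583e-02,  4.36874852e-02,  1.77534671e-04]), 'tool_pos': array([ 0.15481757, -0.6307067 ,  0.2214451 ]), 'tool_rot': array([-1.79888302e+02,  4.83125334e-03,  1.37988510e+01]), 'force': array([-0.42745935,  0.05108703,  0.07117803]), 'wrist_torque': array([ 0.05211309, -0.06548442, -0.04342404]), 'grip_width': 0.08701947351109379}
top {'fx': 483.763, 'fy': 483.763, 'cx': 261.692, 'cy': 187.908, 'cam_to_world': [[0.025, -0.994, 0.104, 0.351], [-1.0, -0.025, -0.005, 0.245], [0.007, -0.104, -0.995, 1.169], [0.0, 0.0, 0.0, 1.0]]}
side {'fx': 456.396, 'fy': 456.396, 'cx': 250.427, 'cy': 200.1, 'cam_to_world': [[-0.987, -0.056, 0.151, 0.334], [-0.16, 0.431, -0.888, 1.066], [-0.016, -0.901, -0.434, 0.482], [0.0, 0.0, 0.0, 1.0]]}
```

View pics/top0.png

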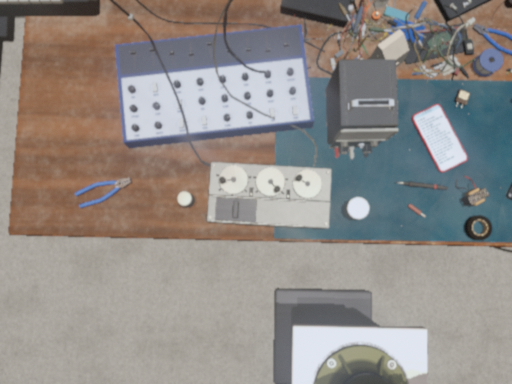

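View pics/side0.png

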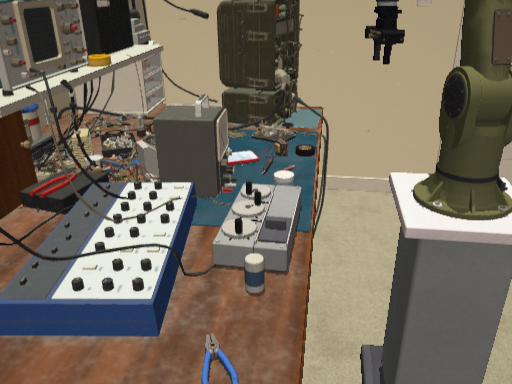

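```bash
python3 - <<'E'
import cv2
im=cv2.imread("pics/top0.png")[150:240,170:380]
im=cv2.resize(im,None,fx=3.8,fy=3.8,interpolation=cv2.INTER_CUBIC)
for k in range(0,210,20): cv2.putText(im,str(170+k),(int(k*3.8),8),0,.3,(0,0,255))
for k in range(0,90,10): cv2.putText(im,str(150+k),(0,int(k*3.8)+4),0,.3,(0,0,255))
cv2.imwrite("pics/top0c.png",im)
E
```

```text
(no output)
```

View pics/top0c.png

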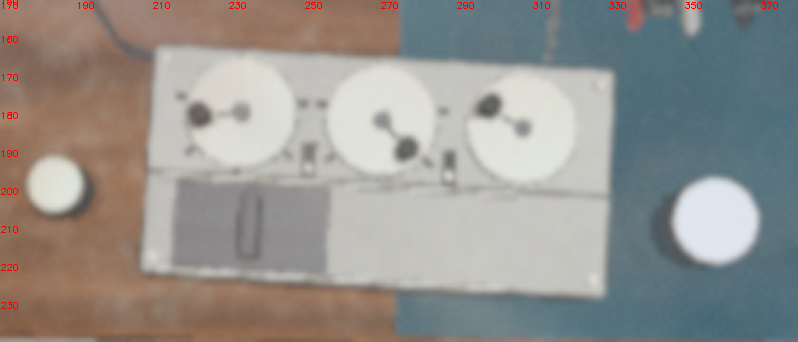

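```bash
cat > h.py <<'E'
from cell import env
import cv2,numpy as np
def px(cam,u,v,z):
    c=env.calibration(cam);T=np.array(c["cam_to_world"])
    d=T[:3,:3]@[(u-c["cx"])/c["fx"],(v-c["cy"])/c["fy"],1]
    return T[:3,3]+d*(z-T[2,3])/d[2]
def proj(cam,p):
    c=env.calibration(cam);T=np.array(c["cam_to_world"]);q=T[:3,:3].T@(np.array(p)-T[:3,3])
    if cam=="wrist":
        th=np.arctan2(np.hypot(q[0],q[1]),q[2]);r=th/np.hypot(q[0],q[1]);return c["cx"]+c["fx"]*r*q[0],c["cy"]+c["fy"]*r*q[1]
    return c["cx"]+c["fx"]*q[0]/q[2],c["cy"]+c["fy"]*q[1]/q[2]
E
python3 - <<'E'
from h import *
A=[px("top",*p,.056)[:2] for p in((233.4,179.5),(270.5,181.6),(307.6,183.7))]
y=A[0]-A[2];yaw=np.arctan2(-y[0],y[1]);print("axes",A,"yaw",np.degrees(yaw),"span",np.linalg.norm(y))
for a,p in zip(A,((222.4,180.3),(276.8,189.2),(298.7,177.6))):
    q=px("top",*p,.084)[:2];d=q-a;t=np.arctan2(d[1],d[0])-yaw
    # angle 0=-x, ccw
    t=(t-np.pi+np.pi)%(2*np.pi)-np.pi; print("post",q,np.linalg.norm(d),"angle",t)
for n,p,z in(("jar",(358.2,208.2),.049),("can",(184.5,198.4),.062),("ridge",(235.5,209.5),.074),("boxfrontL",(333,143),.1),("boxR",(397,140),.1),("boxtopfront",(333,128),.15),("c1",(155/3.8+170,45/3.8+150),.048),("c2",(613/3.8+170,71/3.8+150),.048),("c3",(605/3.8+170,297/3.8+150),.048),("c4",(142/3.8+170,270/3.8+150),.048)): print(n,px("top",*p,z))
E
```

```text
axes [array([0.48570064, 0.30585425]), array([0.48299128, 0.21983412]), array([0.48028137, 0.13379667])] yaw -1.8040384164220102 span 0.17214289819760872
post [0.4798603  0.32907592] 0.023944843515881085 angle -1.292916413624214
post [0.46278382 0.20587569] 0.024559702085619268 angle 0.6359813125391911
post [0.49039459 0.15692878] 0.025246217260280104 angle -1.9514633679034294
jar [0.42686857 0.01479559 0.049     ]
can [0.43849614 0.41620528 0.062     ]
ridge [0.415261  0.2980202 0.074    ]
boxfrontL [0.56859224 0.08248678 0.1       ]
boxR [ 0.5791951  -0.06150965  0.1       ]
boxtopfront [0.59112198 0.09039203 0.15      ]
c1 [0.52693884 0.36045812 0.048     ]
c2 [0.51800685 0.07796291 0.048     ]
c3 [0.37906221 0.08150399 0.048     ]
c4 [0.38845534 0.36343667 0.048     ]
```

```bash
cat >> h.py <<'E'
import json,os
AX={"L":(.4857,.3059),"M":(.4830,.2198),"R":(.4803,.1338)}; YC=-1.8
def arc(k,th,r=.024):
    a=np.radians(180+YC)+th; return AX[k][0]+r*np.cos(a),AX[k][1]+r*np.sin(a),180+YC+np.degrees(th)
def cmd(): return json.load(open("cmd.json")) if os.path.exists("cmd.json") else [.155,-.631,.223,13.8]
def rows(wps):
    """wps: (x,y,z,yaw,claw,nrows) -> prints rows from commanded pose, saves the new commanded pose"""
    s=cmd();p=np.array(s);y=np.radians(s[3]);X=np.array([np.cos(y),np.sin(y)]);Y=np.array([np.sin(y),-np.cos(y)]);out=[]
    for w in wps:
        q=np.array(w[:4],float);n=w[5]
        for i in range(1,n+1):
            t=p+(q-p)*i/n;d=t-np.array(s)
            tr=np.round([100*d[:2]@X,100*d[:2]@Y,-100*d[2]],2);out.append({"travel":tr.tolist(),"dr":[0,0,round(-d[3],1)],"claw":w[4]})
        st=np.abs(q-p)/n; assert np.linalg.norm(st[:3])<.0415 and st[3]<7.1,st
        p=q
    assert len(out)<=12,len(out)
    l=out[-1];t=l["travel"];xy=np.array(s[:2])+(X*t[0]+Y*t[1])/100
    json.dump([*xy,s[2]-t[2]/100,s[3]-l["dr"][2]],open("cmd.json","w"))
    print(json.dumps(out).replace(" ",""))
E
python3 - <<'E'
from h import *
rows([(.42,-.3,.25,55,3,12)])
rows([(.455,.09,.25,85,3,12)])
x,y,a=arc("L",-1.293);print(x,y,a)
rows([(x,y,.12,a,3,9),(x,y,.064,a,3,3)])
E
```

```text
[{"travel":[2.8,-2.15,-0.23],"dr":[0,0,-3.4],"claw":3},{"travel":[5.61,-4.3,-0.45],"dr":[0,0,-6.9],"claw":3},{"travel":[8.41,-6.46,-0.68],"dr":[0,0,-10.3],"claw":3},{"travel":[11.21,-8.61,-0.9],"dr":[0,0,-13.7],"claw":3},{"travel":[14.01,-10.76,-1.13],"dr":[0,0,-17.2],"claw":3},{"travel":[16.82,-12.91,-1.35],"dr":[0,0,-20.6],"claw":3},{"travel":[19.62,-15.06,-1.57],"dr":[0,0,-24.0],"claw":3},{"travel":[22.42,-17.22,-1.8],"dr":[0,0,-27.5],"claw":3},{"travel":[25.22,-19.37,-2.02],"dr":[0,0,-30.9],"claw":3},{"travel":[28.03,-21.52,-2.25],"dr":[0,0,-34.3],"claw":3},{"travel":[30.83,-23.67,-2.47],"dr":[0,0,-37.8],"claw":3},{"travel":[33.63,-25.82,-2.7],"dr":[0,0,-41.2],"claw":3}]
[{"travel":[2.83,-1.63,-0.0],"dr":[0,0,-2.5],"claw":3},{"travel":[5.66,-3.25,-0.0],"dr":[0,0,-5.0],"claw":3},{"travel":[8.49,-4.88,-0.0],"dr":[0,0,-7.5],"claw":3},{"travel":[11.32,-6.5,-0.0],"dr":[0,0,-10.0],"claw":3},{"travel":[14.15,-8.13,-0.0],"dr":[0,0,-12.5],"claw":3},{"travel":[16.98,-9.75,-0.0],"dr":[0,0,-15.0],"claw":3},{"travel":[19.81,-11.38,-0.0],"dr":[0,0,-17.5],"claw":3},{"travel":[22.64,-13.0,-0.0],
[... 267 characters left out ...]
4036 0.32917523782315655 104.11655708958455
[{"travel":[2.67,0.04,1.44],"dr":[0,0,-2.1],"claw":3},{"travel":[5.34,0.09,2.89],"dr":[0,0,-4.2],"claw":3},{"travel":[8.01,0.13,4.33],"dr":[0,0,-6.4],"claw":3},{"travel":[10.69,0.17,5.78],"dr":[0,0,-8.5],"claw":3},{"travel":[13.36,0.21,7.22],"dr":[0,0,-10.6],"claw":3},{"travel":[16.03,0.26,8.67],"dr":[0,0,-12.7],"claw":3},{"travel":[18.7,0.3,10.11],"dr":[0,0,-14.9],"claw":3},{"travel":[21.37,0.34,11.56],"dr":[0,0,-17.0],"claw":3},{"travel":[24.04,0.39,13.0],"dr":[0,0,-19.1],"claw":3},{"travel":[24.04,0.39,14.87],"dr":[0,0,-19.1],"claw":3},{"travel":[24.04,0.39,16.73],"dr":[0,0,-19.1],"claw":3},{"travel":[24.04,0.39,18.6],"dr":[0,0,-19.1],"claw":3}]
```

Request:
{"method": "send_rows", "body": {"series": [{"travel":[2.8,-2.15,-0.23],"dr":[0,0,-3.4],"claw":3},{"travel":[5.6,-4.3,-0.45],"dr":[0,0,-6.9],"claw":3},{"travel":[8.4,-6.46,-0.68],"dr":[0,0,-10.3],"claw":3},{"travel":[11.2,-8.6,-0.9],"dr":[0,0,-13.7],"claw":3},{"travel":[14,-10.76,-1.13],"dr":[0,0,-17.2],"claw":3},{"travel":[16.8,-12.9,-1.35],"dr":[0,0,-20.6],"claw":3},{"travel":[19.6,-15.06,-1.57],"dr":[0,0,-24],"claw":3},{"travel":[22.4,-17.2,-1.8],"dr":[0,0,-27.5],"claw":3},{"travel":[25.2,-19.4,-2],"dr":[0,0,-30.9],"claw":3},{"travel":[28,-21.5,-2.25],"dr":[0,0,-34.3],"claw":3},{"travel":[30.8,-23.7,-2.5],"dr":[0,0,-37.8],"claw":3},{"travel":[33.63,-25.82,-2.7],"dr":[0,0,-41.2],"claw":3}]}}

```text
time_s: 1.1
tool_pos: [0.4206, -0.2986, 0.2495]
tool_rot: [-180.0, 0.0, 55.2]
force: [1.5, -0.3, 0.4]
grip_width: 0.0309
```

Request:
{"method": "send_rows", "body": {"series": [{"travel":[2.83,-1.63,0],"dr":[0,0,-2.5],"claw":3},{"travel":[5.66,-3.25,0],"dr":[0,0,-5],"claw":3},{"travel":[8.49,-4.88,0],"dr":[0,0,-7.5],"claw":3},{"travel":[11.32,-6.5,0],"dr":[0,0,-10],"claw":3},{"travel":[14.15,-8.13,0],"dr":[0,0,-12.5],"claw":3},{"travel":[16.98,-9.75,0],"dr":[0,0,-15],"claw":3},{"travel":[19.81,-11.38,0],"dr":[0,0,-17.5],"claw":3},{"travel":[22.64,-13,0],"dr":[0,0,-20],"claw":3},{"travel":[25.47,-14.63,0],"dr":[0,0,-22.5],"claw":3},{"travel":[28.3,-16.25,0],"dr":[0,0,-25],"claw":3},{"travel":[31.13,-17.88,0],"dr":[0,0,-27.5],"claw":3},{"travel":[33.96,-19.5,0],"dr":[0,0,-30],"claw":3}]}}

```text
time_s: 2.1
tool_pos: [0.4546, 0.0912, 0.2494]
tool_rot: [180.0, 0.0, 85.1]
force: [0.8, -0.8, 0.1]
grip_width: 0.0304
```

Request:
{"method": "send_rows", "body": {"series": [{"travel":[2.67,0.04,1.44],"dr":[0,0,-2.1],"claw":3},{"travel":[5.34,0.09,2.89],"dr":[0,0,-4.2],"claw":3},{"travel":[8,0.13,4.33],"dr":[0,0,-6.4],"claw":3},{"travel":[10.7,0.17,5.78],"dr":[0,0,-8.5],"claw":3},{"travel":[13.36,0.21,7.22],"dr":[0,0,-10.6],"claw":3},{"travel":[16,0.26,8.67],"dr":[0,0,-12.7],"claw":3},{"travel":[18.7,0.3,10.1],"dr":[0,0,-14.9],"claw":3},{"travel":[21.4,0.34,11.56],"dr":[0,0,-17],"claw":3},{"travel":[24.04,0.39,13],"dr":[0,0,-19.1],"claw":3},{"travel":[24.04,0.39,14.87],"dr":[0,0,-19.1],"claw":3},{"travel":[24.04,0.39,16.73],"dr":[0,0,-19.1],"claw":3},{"travel":[24.04,0.39,18.6],"dr":[0,0,-19.1],"claw":3}]}}

```text
time_s: 3.1
tool_pos: [0.4792, 0.3295, 0.0621]
tool_rot: [-179.9, -0.0, 104.2]
force: [0.4, -0.1, -1.3]
grip_width: 0.0298
```

```bash
python3 - <<'E'
from h import *
import cv2
o=env.get_obs();print(o["tool_pos"],o["force"])
cv2.imwrite("pics/w1.png",env.read_camera("wrist"))
x,y,a=arc("L",-1.293)
rows([(x,y,.064,a,1.5,4)]+[(*arc("L",t)[:2],.064,arc("L",t)[2],1.5,2) for t in(-1.10,-.9,-.7,-.5)])
rows([(*arc("L",t)[:2],.064,arc("L",t)[2],1.5,2) for t in(-.25,0,.23,.46,.68,.9)])
E
```

```text
[0.4792349  0.32946859 0.06205558] [ 0.3737109  -0.08639465 -1.33089825]
[{"travel":[0.0,-0.0,-0.0],"dr":[0,0,-0.0],"claw":1.5},{"travel":[0.0,-0.0,-0.0],"dr":[0,0,-0.0],"claw":1.5},{"travel":[0.0,-0.0,-0.0],"dr":[0,0,-0.0],"claw":1.5},{"travel":[0.0,-0.0,-0.0],"dr":[0,0,-0.0],"claw":1.5},{"travel":[-0.02,-0.23,-0.0],"dr":[0,0,-5.5],"claw":1.5},{"travel":[-0.04,-0.46,-0.0],"dr":[0,0,-11.1],"claw":1.5},{"travel":[-0.11,-0.69,-0.0],"dr":[0,0,-16.8],"claw":1.5},{"travel":[-0.18,-0.92,-0.0],"dr":[0,0,-22.5],"claw":1.5},{"travel":[-0.29,-1.13,-0.0],"dr":[0,0,-28.3],"claw":1.5},{"travel":[-0.41,-1.34,-0.0],"dr":[0,0,-34.0],"claw":1.5},{"travel":[-0.56,-1.53,-0.0],"dr":[0,0,-39.7],"claw":1.5},{"travel":[-0.71,-1.71,-0.0],"dr":[0,0,-45.5],"claw":1.5}]Traceback (most recent call last):
  File "<stdin>", line 7, in <module>
  File "h.py", line 25, in rows
    st=np.abs(q-p)/n; assert np.linalg.norm(st[:3])<.0415 and st[3]<7.1,st
                             ^^^^^^^^^^^^^^^^^^^^^^^^^^^^^^^^^^^^^^^^^^
AssertionError: [1.19659998e-03 2.76265724e-03 1.38777878e-17 7.13802756e+00]
```

View pics/w1.png

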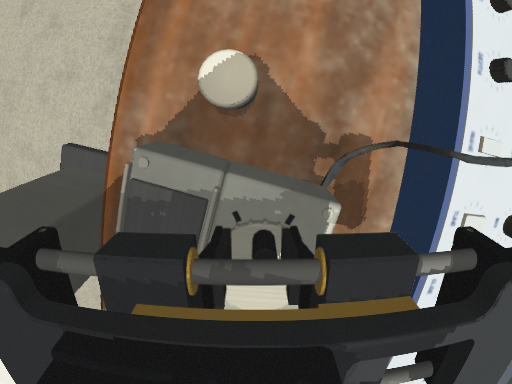

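Request:
{"method": "send_rows", "body": {"series": [{"travel":[0,0,0],"dr":[0,0,0],"claw":1.5},{"travel":[0,0,0],"dr":[0,0,0],"claw":1.5},{"travel":[0,0,0],"dr":[0,0,0],"claw":1.5},{"travel":[0,0,0],"dr":[0,0,0],"claw":1.5},{"travel":[-0.02,-0.23,0],"dr":[0,0,-5.5],"claw":1.5},{"travel":[-0.04,-0.46,0],"dr":[0,0,-11.1],"claw":1.5},{"travel":[-0.11,-0.69,0],"dr":[0,0,-16.8],"claw":1.5},{"travel":[-0.18,-0.92,0],"dr":[0,0,-22.5],"claw":1.5},{"travel":[-0.29,-1.13,0],"dr":[0,0,-28.3],"claw":1.5},{"travel":[-0.41,-1.34,0],"dr":[0,0,-34],"claw":1.5},{"travel":[-0.56,-1.53,0],"dr":[0,0,-39.7],"claw":1.5},{"travel":[-0.71,-1.71,0],"dr":[0,0,-45.5],"claw":1.5}], "grip_force": 8}}

```text
time_s: 4.15
tool_pos: [0.4666, 0.3184, 0.0651]
tool_rot: [179.8, 0.1, 149.8]
force: [1.0, 0.9, -0.7]
grip_width: 0.0154
```

```bash
python3 - <<'E'
from h import *
o=env.get_obs();print(o["tool_pos"],o["tool_rot"],o["force"],o["grip_width"],cmd())
rows([(*arc("L",t)[:2],.064,arc("L",t)[2],1.5,2) for t in(-.265,-.03,.205,.44,.675,.91)])
E
```

```text
[0.46659923 0.31837063 0.06506507] [1.79819839e+02 1.29993973e-01 1.49838824e+02] [ 1.02993399  0.90487572 -0.70477523] 0.015377848230509153 [0.46503728373668934, 0.31809050219981744, 0.06399999999999997, 149.6]
[{"travel":[-0.03,-0.28,-0.0],"dr":[0,0,-6.7],"claw":1.5},{"travel":[-0.06,-0.56,-0.0],"dr":[0,0,-13.4],"claw":1.5},{"travel":[-0.16,-0.83,-0.0],"dr":[0,0,-20.1],"claw":1.5},{"travel":[-0.26,-1.09,-0.0],"dr":[0,0,-26.9],"claw":1.5},{"travel":[-0.41,-1.33,-0.0],"dr":[0,0,-33.6],"claw":1.5},{"travel":[-0.57,-1.56,-0.0],"dr":[0,0,-40.3],"claw":1.5},{"travel":[-0.78,-1.75,-0.0],"dr":[0,0,-47.1],"claw":1.5},{"travel":[-0.98,-1.94,-0.0],"dr":[0,0,-53.8],"claw":1.5},{"travel":[-1.23,-2.08,-0.0],"dr":[0,0,-60.5],"claw":1.5},{"travel":[-1.47,-2.22,-0.0],"dr":[0,0,-67.3],"claw":1.5},{"travel":[-1.74,-2.3,-0.0],"dr":[0,0,-74.0],"claw":1.5},{"travel":[-2.01,-2.37,-0.0],"dr":[0,0,-80.7],"claw":1.5}]
```

Request:
{"method": "send_rows", "body": {"series": [{"travel":[-0.03,-0.28,0],"dr":[0,0,-6.7],"claw":1.5},{"travel":[-0.06,-0.56,0],"dr":[0,0,-13.4],"claw":1.5},{"travel":[-0.16,-0.83,0],"dr":[0,0,-20.1],"claw":1.5},{"travel":[-0.26,-1.09,0],"dr":[0,0,-26.9],"claw":1.5},{"travel":[-0.41,-1.33,0],"dr":[0,0,-33.6],"claw":1.5},{"travel":[-0.57,-1.56,0],"dr":[0,0,-40.3],"claw":1.5},{"travel":[-0.78,-1.75,0],"dr":[0,0,-47.1],"claw":1.5},{"travel":[-0.98,-1.94,0],"dr":[0,0,-53.8],"claw":1.5},{"travel":[-1.23,-2.08,0],"dr":[0,0,-60.5],"claw":1.5},{"travel":[-1.47,-2.22,0],"dr":[0,0,-67.3],"claw":1.5},{"travel":[-1.74,-2.3,0],"dr":[0,0,-74],"claw":1.5},{"travel":[-2.01,-2.37,0],"dr":[0,0,-80.7],"claw":1.5}]}}

```text
time_s: 5.15
tool_pos: [0.4709, 0.288, 0.0648]
tool_rot: [-180.0, 0.1, -129.4]
force: [-0.7, 1.7, 1.2]
grip_width: 0.015
```

Request:
{"method": "send_rows", "body": {"series": [{"travel":[0,0,0],"dr":[0,0,0],"claw":1.5},{"travel":[0,0,0],"dr":[0,0,0],"claw":1.5},{"travel":[0,0,0],"dr":[0,0,0],"claw":1.5}]}}

```text
time_s: 5.4
tool_pos: [0.4707, 0.287, 0.0639]
tool_rot: [-180.0, 0.0, -129.9]
force: [-0.4, -0.7, 0.0]
grip_width: 0.015
```

```bash
python3 - <<'E'
from h import *
o=env.get_obs();print(o["tool_pos"],o["tool_rot"],o["force"],o["grip_width"],o["qpos"],cmd(),arc("L",.9))
d=o["tool_pos"][:2]-AX["L"];print("theta",np.arctan2(d[1],d[0])+np.pi-np.radians(YC), np.hypot(*d))
s=cmd();x,y,a=arc("M",.636)
rows([(s[0],s[1],.064,s[3],3,2),(s[0],s[1],.115,s[3],3,2),(x,y,.115,a,3,4),(x,y,.064,a,3,2),(x,y,.064,a,1.5,2)])
rows([(x,y,.064,a,1.5,2)]+[(*arc("M",t)[:2],.064,arc("M",t)[2],1.5,2) for t in(.45,.22,-.01,-.24,-.47)])
rows([(*arc("M",t)[:2],.064,arc("M",t)[2],1.5,2) for t in(-.69,-.91,-.91)])
E
```

```text
[0.47067599 0.28696072 0.06390168] [-1.79951533e+02  1.65812298e-04 -1.29896207e+02] [-4.31657802e-01 -7.34778210e-01  7.01828743e-04] 0.01495287283126561 [ 25.82151061  38.29552024 -77.11284357 105.76422665  40.13621733
  69.75419618  75.91359524] [0.47038080827808365, 0.28747764958077004, 0.06399999999999997, 230.3] (np.float64(0.4701982047812883), np.float64(0.2875780365408855), np.float64(229.7662015617741))
theta 0.9315871323304583 0.024174724510641166
[{"travel":[0.0,0.0,-0.0],"dr":[0,0,-0.0],"claw":3},{"travel":[0.0,0.0,-0.0],"dr":[0,0,-0.0],"claw":3},{"travel":[0.0,0.0,-2.55],"dr":[0,0,-0.0],"claw":3},{"travel":[0.0,0.0,-5.1],"dr":[0,0,-0.0],"claw":3},{"travel":[1.68,-1.16,-5.1],"dr":[0,0,3.9],"claw":3},{"travel":[3.36,-2.32,-5.1],"dr":[0,0,7.8],"claw":3},{"travel":[5.03,-3.48,-5.1],"dr":[0,0,11.7],"claw":3},{"travel":[6.71,-4.65,-5.1],"dr":[0,0,15.7],"claw":3},{"travel":[6.71,-4.65,-2.55],"dr":[0,0,15.7],"claw":3},{"travel":[6.71,-4.65,-0.0],"dr":[0,0,15.7],"claw":3},{"travel":[6.71,-4.65,-0.0],"dr":[0,0,15.7],"claw":1.5},{"travel":[6.71,-4.65,-0.0],"dr":[0,0,15.7],"claw":1.
[... 305 characters left out ...]
"dr":[0,0,23.8],"claw":1.5},{"travel":[-0.34,1.21,-0.0],"dr":[0,0,30.4],"claw":1.5},{"travel":[-0.48,1.45,-0.0],"dr":[0,0,37.0],"claw":1.5},{"travel":[-0.67,1.65,-0.0],"dr":[0,0,43.6],"claw":1.5},{"travel":[-0.86,1.85,-0.0],"dr":[0,0,50.2],"claw":1.5},{"travel":[-1.09,2.0,-0.0],"dr":[0,0,56.7],"claw":1.5},{"travel":[-1.32,2.15,-0.0],"dr":[0,0,63.3],"claw":1.5}]
[{"travel":[-0.03,0.26,-0.0],"dr":[0,0,6.3],"claw":1.5},{"travel":[-0.06,0.52,-0.0],"dr":[0,0,12.6],"claw":1.5},{"travel":[-0.14,0.77,-0.0],"dr":[0,0,18.9],"claw":1.5},{"travel":[-0.23,1.02,-0.0],"dr":[0,0,25.2],"claw":1.5},{"travel":[-0.23,1.02,-0.0],"dr":[0,0,25.2],"claw":1.5},{"travel":[-0.23,1.02,-0.0],"dr":[0,0,25.2],"claw":1.5}]
```

Request:
{"method": "send_rows", "body": {"series": [{"travel":[0,0,0],"dr":[0,0,0],"claw":3},{"travel":[0,0,0],"dr":[0,0,0],"claw":3},{"travel":[0,0,-2.55],"dr":[0,0,0],"claw":3},{"travel":[0,0,-5.1],"dr":[0,0,0],"claw":3},{"travel":[1.68,-1.16,-5.1],"dr":[0,0,3.9],"claw":3},{"travel":[3.36,-2.32,-5.1],"dr":[0,0,7.8],"claw":3},{"travel":[5.03,-3.48,-5.1],"dr":[0,0,11.7],"claw":3},{"travel":[6.71,-4.65,-5.1],"dr":[0,0,15.7],"claw":3},{"travel":[6.71,-4.65,-2.55],"dr":[0,0,15.7],"claw":3},{"travel":[6.71,-4.65,0],"dr":[0,0,15.7],"claw":3},{"travel":[6.71,-4.65,0],"dr":[0,0,15.7],"claw":1.5},{"travel":[6.71,-4.65,0],"dr":[0,0,15.7],"claw":1.5}]}}

```text
time_s: 6.4
tool_pos: [0.4623, 0.2058, 0.0631]
tool_rot: [180.0, -0.1, -145.4]
force: [-0.0, 1.1, 0.1]
grip_width: 0.0231
```

```bash
python3 - <<'E'
from h import *
o=env.get_obs();print(o["tool_pos"],o["tool_rot"],o["force"],o["grip_width"],o["qpos"],arc("M",.636))
E
```

```text
[0.46225393 0.20575036 0.06307363] [ 1.79951519e+02 -1.27456995e-01 -1.45385880e+02] [-0.02905058  1.05447482  0.11780244] 0.023122842125220738 [ 35.60725171  26.37992619 -73.10233188 111.81266482  28.38845167
  63.18851834  75.19350911] (np.float64(0.4632542738466873), np.float64(0.2061579217610225), np.float64(214.64011577032034))
```

Position good; joints unwinding. Turn the middle dial.

Request:
{"method": "send_rows", "body": {"series": [{"travel":[0,0,0],"dr":[0,0,0],"claw":1.5},{"travel":[0,0,0],"dr":[0,0,0],"claw":1.5},{"travel":[-0.02,0.23,0],"dr":[0,0,5.3],"claw":1.5},{"travel":[-0.04,0.45,0],"dr":[0,0,10.6],"claw":1.5},{"travel":[-0.12,0.71,0],"dr":[0,0,17.2],"claw":1.5},{"travel":[-0.2,0.97,0],"dr":[0,0,23.8],"claw":1.5},{"travel":[-0.34,1.21,0],"dr":[0,0,30.4],"claw":1.5},{"travel":[-0.48,1.45,0],"dr":[0,0,37],"claw":1.5},{"travel":[-0.67,1.65,0],"dr":[0,0,43.6],"claw":1.5},{"travel":[-0.86,1.85,0],"dr":[0,0,50.2],"claw":1.5},{"travel":[-1.09,2,0],"dr":[0,0,56.7],"claw":1.5},{"travel":[-1.32,2.15,0],"dr":[0,0,63.3],"claw":1.5}]}}

```text
time_s: 7.4
tool_pos: [0.4616, 0.2307, 0.0645]
tool_rot: [-179.9, 0.0, 151.0]
force: [-2.1, -2.3, 2.8]
grip_width: 0.015
```

Request:
{"method": "send_rows", "body": {"series": [{"travel":[-0.03,0.26,0],"dr":[0,0,6.3],"claw":1.5},{"travel":[-0.06,0.52,0],"dr":[0,0,12.6],"claw":1.5},{"travel":[-0.14,0.77,0],"dr":[0,0,18.9],"claw":1.5},{"travel":[-0.23,1.02,0],"dr":[0,0,25.2],"claw":1.5},{"travel":[-0.23,1.02,0],"dr":[0,0,25.2],"claw":1.5},{"travel":[-0.23,1.02,0],"dr":[0,0,25.2],"claw":1.5}]}}

```text
time_s: 7.9
tool_pos: [0.4689, 0.2399, 0.0643]
tool_rot: [179.9, 0.0, 126.3]
force: [-0.9, 0.9, 0.3]
grip_width: 0.0147
```

```bash
python3 - <<'E'
from h import *
o=env.get_obs();print(o["tool_pos"],o["tool_rot"],o["force"],o["grip_width"],o["qpos"],cmd(),arc("M",-.9))
d=o["tool_pos"][:2]-AX["M"];print("theta",(np.arctan2(d[1],d[0])+np.pi-np.radians(YC)+np.pi)%(2*np.pi)-np.pi, np.hypot(*d))
s=cmd();x,y,a=arc("R",-1.951)
rows([(s[0],s[1],.064,s[3],3,2),(s[0],s[1],.12,s[3],3,2),(x,y,.12,a,3,8)])
E
```

```text
[0.4689122  0.23994898 0.06433476] [1.79938129e+02 5.65315882e-03 1.26345937e+02] [-0.87333507  0.9321403   0.2633814 ] 0.01472922287031065 [ 17.29210829  19.20342284 -53.76081749 109.45178845  17.82796624
  60.08286908  -7.64146075] [0.468869042428924, 0.2391835821065172, 0.06399999999999997, 126.10000000000001] (np.float64(0.468679239637499), np.float64(0.23905917502490232), np.float64(126.6337984382259))
theta -0.9292037756398095 0.024585515191612062Traceback (most recent call last):
  File "<stdin>", line 5, in <module>
  File "h.py", line 25, in rows
    st=np.abs(q-p)/n; assert np.linalg.norm(st[:3])<.0415 and st[3]<7.1,st
                             ^^^^^^^^^^^^^^^^^^^^^^^^^^^^^^^^^^^^^^^^^^
AssertionError: [2.62915222e-03 1.04235257e-02 0.00000000e+00 7.46050823e+00]
```

Request:
{"method": "send_rows", "body": {"series": [{"travel":[0,0,0],"dr":[0,0,0],"claw":3},{"travel":[0,0,0],"dr":[0,0,0],"claw":3},{"travel":[0,0,-4],"dr":[0,0,0],"claw":3},{"travel":[0,0,-8],"dr":[0,0,0],"claw":3},{"travel":[0,0,-12],"dr":[0,0,0],"claw":3},{"travel":[0,0,-14],"dr":[0,0,0],"claw":3},{"travel":[0,0,-14],"dr":[0,0,0],"claw":3}]}}

```text
time_s: 8.48
tool_pos: [0.4719, 0.2406, 0.2089]
tool_rot: [179.5, 0.2, 126.2]
force: [0.4, 0.1, 0.6]
grip_width: 0.03
```

```bash
python3 - <<'E'
from h import *
s=cmd();s[2]=.204;json.dump(s,open("cmd.json","w"))
for h in(0,.05,.1,.13,.15,.2):print(h,np.round(proj("side",(.57,.085,h))),np.round(proj("top",(.57,.085,h))),np.round(proj("top",(.57,-.06,h))))
print(env.get_obs()["tool_pos"],env.get_obs()["qpos"])
a=env.read_camera("top")[120:240,190:390];b=env.read_camera("side")[90:280,140:320]
a=cv2.resize(a,(800,480),interpolation=cv2.INTER_CUBIC)
cv2.imwrite("pics/t2.png",a);cv2.imwrite("pics/s2.png",cv2.resize(b,None,fx=3,fy=3))
cv2.imwrite("pics/w2.png",env.read_camera("wrist"))
E
```

```text
0 [222. 199.] [326. 150.] [385. 152.]
0.05 [222. 181.] [329. 147.] [390. 148.]
0.1 [221. 161.] [332. 142.] [396. 144.]
0.13 [220. 149.] [334. 140.] [400. 141.]
0.15 [220. 141.] [335. 138.] [403. 139.]
0.2 [219. 120.] [339. 133.] [410. 134.]
[0.47189809 0.2406184  0.20890372] [ 2.33780195e+01  9.16124613e+00 -5.77979926e+01  1.00174401e+02
  8.22262215e+00  7.45409655e+01 -7.01708118e-02]
```

View pics/w2.png

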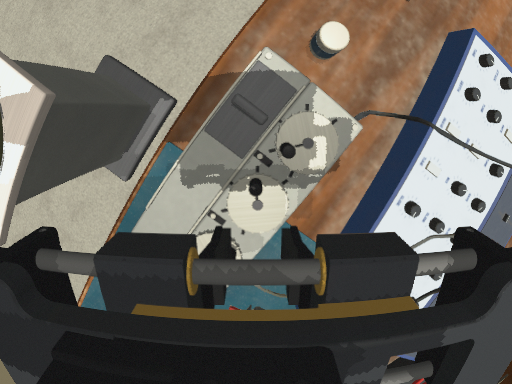

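View pics/s2.png

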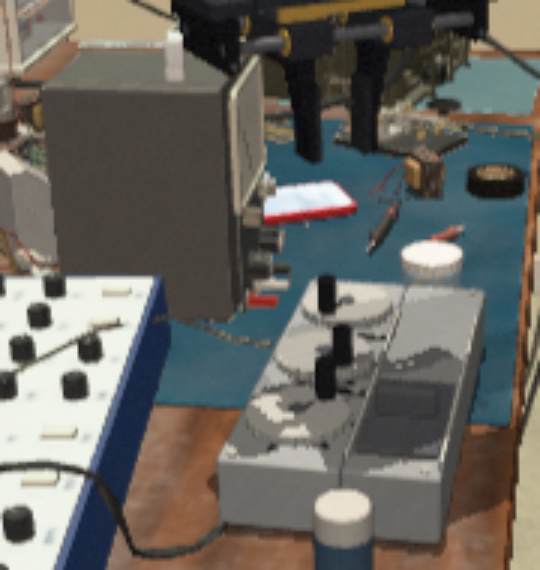

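```bash
python3 - <<'E'
from h import *
im=cv2.imread("pics/w2.png")
x0,y0,s=160,90,4
b=cv2.resize(im[y0:y0+150,x0:x0+200],None,fx=s,fy=s,interpolation=cv2.INTER_CUBIC)
def dot(p,c):
    u,v=proj("wrist",p);cv2.circle(b,(int((u+.5-x0)*s),int((v+.5-y0)*s)),3,c,-1)
for k,t in(("L",.9),("M",-.9)):
    dot((*AX[k],.056),(0,0,255)); 
    for d in(-.12,0,.12): dot((*arc(k,t+d)[:2],.084),(0,255,0))
    for m in(-1.8,-.9,0,.9,1.8): dot((*arc(k,m,.040)[:2],.048),(255,0,255))
cv2.imwrite("pics/w2c.png",b)
E
```

```text
(no output)
```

View pics/w2c.png

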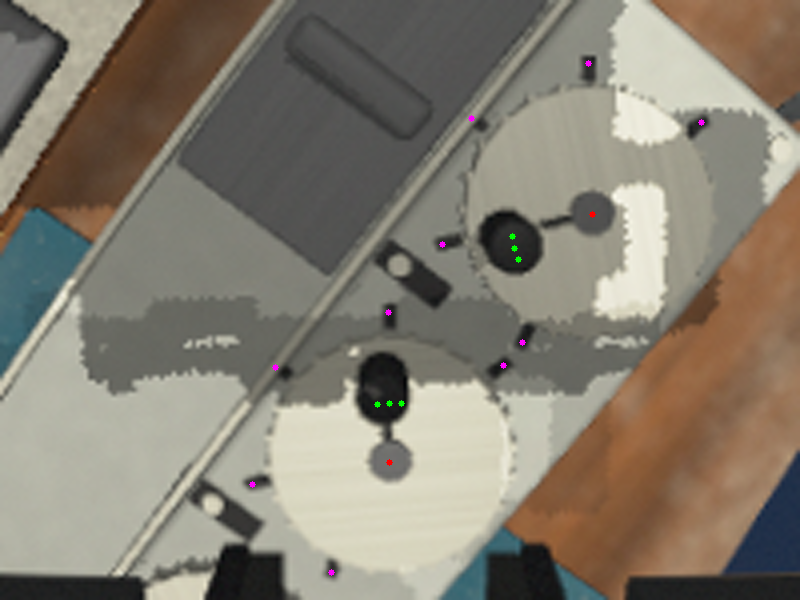

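```bash
cat >> h.py <<'E'
def fit(im,k,ths):
    g=im.max(axis=2);best=[]
    for t in ths:
        x,y,_=arc(k,t);ph=np.linspace(0,2*np.pi,24)
        P=[proj("wrist",(x+.007*np.cos(p),y+.007*np.sin(p),z)) for z in(.056,.084) for p in ph]
        h=cv2.convexHull((np.array(P)*16).round().astype(np.int32));m=np.zeros(g.shape,np.uint8)
        cv2.fillConvexPoly(m,h,1,shift=4);r=cv2.dilate(m,np.ones((5,5)))-m
        best.append(g[r>0].mean()-g[m>0].mean())
    i=int(np.argmax(best));return ths[i],best[i]
E
python3 - <<'E'
from h import *
im=cv2.imread("pics/w2.png");T=np.arange(-2,2,.02)
print(fit(im,"L",T[T>.3]),fit(im,"M",T[T<-.3]))
x,y=AX["M"]
for dx,dy in((.001,0),(-.001,0),(0,.001),(0,-.001)):
    AX["M"]=(x+dx,y+dy);print(dx,dy,fit(im,"M",T[T<-.3]))
E
```

```text
Traceback (most recent call last):
  File "h.py", line 35, in fit
    P=[proj("wrist",(x+.007*np.cos(p),y+.007*np.sin(p),z)) for z in(.056,.084) for p in ph]
       ~~~~^^^^^^^^^^^^^^^^^^^^^^^^^^^^^^^^^^^^^^^^^^^^^^^
  File "h.py", line 8, in proj
    c=env.calibration(cam);T=np.array(c["cam_to_world"]);q=T[:3,:3].T@(np.array(p)-T[:3,3])
ValueError: time passes only in moves, steps and waits
```

```bash
sed -i 's/^def px/from functools import lru_cache\n@lru_cache\ndef cal(n): return env.calibration(n)\ndef px/; s/c=env.calibration(cam)/c=cal(cam)/' h.py
python3 - <<'E'
from h import *
im=cv2.imread("pics/w2.png");T=np.arange(-2,2,.02)
print(fit(im,"L",T[T>.3]),fit(im,"M",T[T<-.3]))
x,y=AX["M"]
for dx,dy in((.001,0),(-.001,0),(0,.001),(0,-.001)):
    AX["M"]=(x+dx,y+dy);print(dx,dy,fit(im,"M",T[T<-.3]))
E
```

```text
(np.float64(0.8600000000000025), np.float64(92.87905799493782)) (np.float64(-0.839999999999999), np.float64(108.17979628072142))
0.001 0 (np.float64(-0.7999999999999989), np.float64(104.91971899224805))
-0.001 0 (np.float64(-0.839999999999999), np.float64(110.44209680468899))
0 0.001 (np.float64(-0.819999999999999), np.float64(112.21953124999999))
0 -0.001 (np.float64(-0.859999999999999), np.float64(102.63603927203064))
```

```bash
python3 - <<'E'
from h import *
x,y,a=arc("M",-.84);x2,y2,a2=arc("M",-.98)
rows([(x,y,.064,a,3,4),(x,y,.064,a,1.4,4),(x2,y2,.064,a2,1.4,2),(x2,y2,.064,a2,1.4,2)])
E
```

```text
[{"travel":[-0.0,-0.04,3.5],"dr":[0,0,-1.0],"claw":3},{"travel":[-0.0,-0.08,7.0],"dr":[0,0,-2.0],"claw":3},{"travel":[-0.0,-0.12,10.5],"dr":[0,0,-3.0],"claw":3},{"travel":[-0.0,-0.17,14.0],"dr":[0,0,-4.0],"claw":3},{"travel":[-0.0,-0.17,14.0],"dr":[0,0,-4.0],"claw":1.4},{"travel":[-0.0,-0.17,14.0],"dr":[0,0,-4.0],"claw":1.4},{"travel":[-0.0,-0.17,14.0],"dr":[0,0,-4.0],"claw":1.4},{"travel":[-0.0,-0.17,14.0],"dr":[0,0,-4.0],"claw":1.4},{"travel":[-0.0,0.0,14.0],"dr":[0,0,0.0],"claw":1.4},{"travel":[-0.0,0.17,14.0],"dr":[0,0,4.0],"claw":1.4},{"travel":[-0.0,0.17,14.0],"dr":[0,0,4.0],"claw":1.4},{"travel":[-0.0,0.17,14.0],"dr":[0,0,4.0],"claw":1.4}]
```

Request:
{"method": "send_rows", "body": {"series": [{"travel":[0,0,3.5],"dr":[0,0,-1],"claw":3},{"travel":[0,-0.1,7],"dr":[0,0,-2],"claw":3},{"travel":[0,-0.15,10.5],"dr":[0,0,-3],"claw":3},{"travel":[0,-0.17,13],"dr":[0,0,-4],"claw":3},{"travel":[0,-0.17,14],"dr":[0,0,-4],"claw":1.4},{"travel":[0,-0.17,14],"dr":[0,0,-4],"claw":1.4},{"travel":[0,-0.17,14],"dr":[0,0,-4],"claw":1.4},{"travel":[0,-0.17,14],"dr":[0,0,-4],"claw":1.4},{"travel":[0,0,14],"dr":[0,0,0],"claw":1.4},{"travel":[0,0.17,14],"dr":[0,0,4],"claw":1.4},{"travel":[0,0.17,14],"dr":[0,0,4],"claw":1.4},{"travel":[0,0.17,14],"dr":[0,0,4],"claw":1.4}]}}

```text
time_s: 9.63
tool_pos: [0.471, 0.2404, 0.0649]
tool_rot: [179.9, 0.1, 122.2]
force: [-0.4, -0.7, 0.5]
grip_width: 0.0138
```

```bash
python3 - <<'E'
from h import *
o=env.get_obs();d=o["tool_pos"][:2]-AX["M"];print(o["tool_pos"],o["force"],o["grip_width"],"theta",(np.arctan2(d[1],d[0])+np.pi-np.radians(YC)+np.pi)%(2*np.pi)-np.pi, np.hypot(*d))
s=cmd();
rows([(s[0],s[1],.064,s[3],3,3),(s[0],s[1],.204,s[3],3,5),(s[0],s[1],.204,s[3],3,2)])
E
```

```text
[0.47096875 0.24035979 0.06488299] [-0.42374064 -0.67935259  0.5441276 ] 0.013831003721449015 theta -1.0099264965081165 0.023821332545247726
[{"travel":[0.0,0.0,-0.0],"dr":[0,0,-0.0],"claw":3},{"travel":[0.0,0.0,-0.0],"dr":[0,0,-0.0],"claw":3},{"travel":[0.0,0.0,-0.0],"dr":[0,0,-0.0],"claw":3},{"travel":[0.0,0.0,-2.8],"dr":[0,0,-0.0],"claw":3},{"travel":[0.0,0.0,-5.6],"dr":[0,0,-0.0],"claw":3},{"travel":[0.0,0.0,-8.4],"dr":[0,0,-0.0],"claw":3},{"travel":[0.0,0.0,-11.2],"dr":[0,0,-0.0],"claw":3},{"travel":[0.0,0.0,-14.0],"dr":[0,0,-0.0],"claw":3},{"travel":[0.0,0.0,-14.0],"dr":[0,0,-0.0],"claw":3},{"travel":[0.0,0.0,-14.0],"dr":[0,0,-0.0],"claw":3}]
```

Request:
{"method": "send_rows", "body": {"series": [{"travel":[0,0,0],"dr":[0,0,0],"claw":3},{"travel":[0,0,0],"dr":[0,0,0],"claw":3},{"travel":[0,0,0],"dr":[0,0,0],"claw":3},{"travel":[0,0,-2.8],"dr":[0,0,0],"claw":3},{"travel":[0,0,-5.6],"dr":[0,0,0],"claw":3},{"travel":[0,0,-8.4],"dr":[0,0,0],"claw":3},{"travel":[0,0,-11.2],"dr":[0,0,0],"claw":3},{"travel":[0,0,-14],"dr":[0,0,0],"claw":3},{"travel":[0,0,-14],"dr":[0,0,0],"claw":3},{"travel":[0,0,-14],"dr":[0,0,0],"claw":3}]}}

```text
time_s: 10.47
tool_pos: [0.4714, 0.2404, 0.2052]
tool_rot: [179.8, 0.1, 122.1]
force: [-0.2, -0.2, -0.5]
grip_width: 0.0298
```

```bash
python3 - <<'E'
from h import *
cal("wrist");im=env.read_camera("wrist");cv2.imwrite("pics/w3.png",im);T=np.arange(-2,2,.02)
print(fit(im,"L",T[T>.3]),fit(im,"M",T[T<-.3]),env.get_obs()["qpos"])
x,y,_=arc("R",-1.951);print(x,y)
rows([(x,y,.204,95,3,5),(x,y,.075,95,3,5),(x,y,.064,95,3,2)])
E
```

```text
(np.float64(0.9400000000000026), np.float64(82.82051282051282)) (np.float64(-0.9599999999999991), np.float64(118.8298355076574)) [ 22.36406267   9.5074214  -56.80796382 100.40536871   8.30177168
  74.47242601  -4.21129982]
0.4899022601564528 0.15579537678440175
[{"travel":[-1.64,-0.56,-0.0],"dr":[0,0,5.4],"claw":3},{"travel":[-3.28,-1.13,-0.0],"dr":[0,0,10.8],"claw":3},{"travel":[-4.92,-1.69,-0.0],"dr":[0,0,16.3],"claw":3},{"travel":[-6.55,-2.26,-0.0],"dr":[0,0,21.7],"claw":3},{"travel":[-8.19,-2.82,-0.0],"dr":[0,0,27.1],"claw":3},{"travel":[-8.19,-2.82,2.58],"dr":[0,0,27.1],"claw":3},{"travel":[-8.19,-2.82,5.16],"dr":[0,0,27.1],"claw":3},{"travel":[-8.19,-2.82,7.74],"dr":[0,0,27.1],"claw":3},{"travel":[-8.19,-2.82,10.32],"dr":[0,0,27.1],"claw":3},{"travel":[-8.19,-2.82,12.9],"dr":[0,0,27.1],"claw":3},{"travel":[-8.19,-2.82,13.45],"dr":[0,0,27.1],"claw":3},{"travel":[-8.19,-2.82,14.0],"dr":[0,0,27.1],"claw":3}]
```

Request:
{"method": "send_rows", "body": {"series": [{"travel":[-1.64,-0.56,0],"dr":[0,0,5.4],"claw":3},{"travel":[-3.28,-1.13,0],"dr":[0,0,10.8],"claw":3},{"travel":[-4.92,-1.69,0],"dr":[0,0,16.3],"claw":3},{"travel":[-6.55,-2.26,0],"dr":[0,0,21.7],"claw":3},{"travel":[-8.19,-2.82,0],"dr":[0,0,27.1],"claw":3},{"travel":[-8.19,-2.82,2.58],"dr":[0,0,27.1],"claw":3},{"travel":[-8.19,-2.82,5.16],"dr":[0,0,27.1],"claw":3},{"travel":[-8.19,-2.82,7.74],"dr":[0,0,27.1],"claw":3},{"travel":[-8.19,-2.82,10.32],"dr":[0,0,27.1],"claw":3},{"travel":[-8.19,-2.82,12.9],"dr":[0,0,27.1],"claw":3},{"travel":[-8.19,-2.82,13.45],"dr":[0,0,27.1],"claw":3},{"travel":[-8.19,-2.82,14],"dr":[0,0,27.1],"claw":3}]}}

```text
time_s: 11.52
tool_pos: [0.488, 0.1552, 0.0614]
tool_rot: [-179.7, -0.0, 95.0]
force: [-0.7, -0.3, 0.1]
grip_width: 0.0298
```

```bash
python3 - <<'E'
from h import *
o=env.get_obs();print(o["tool_pos"],o["force"],o["qpos"])
s=cmd()
f=lambda t:(*arc("R",t)[:2],.064,np.clip(arc("R",t)[2],95,200))
rows([(s[0],s[1],.064,95,1.5,4)]+[(*f(t),1.5,2) for t in(-1.8,-1.6,-1.4,-1.2)])
rows([(*f(t),1.5,2) for t in(-1.0,-.85)])
for a in np.arange(-.6,1.45,.25): print(round(a,2));rows([(*f(t),1.5,2) for t in(a-.125,a)])
json.dump([*f(-.85)[:2],.064,f(-.85)[3]],open("cmd.json","w"))
E
```

```text
[0.48803764 0.15523816 0.06144962] [-0.70959626 -0.29815333  0.06702254] [ 23.49279323  16.09143562 -48.96569591 111.37425172  14.0197288
  58.91831917 -26.69265772]
[{"travel":[0.0,0.0,-0.0],"dr":[0,0,-0.0],"claw":1.5},{"travel":[0.0,0.0,-0.0],"dr":[0,0,-0.0],"claw":1.5},{"travel":[0.0,0.0,-0.0],"dr":[0,0,-0.0],"claw":1.5},{"travel":[0.0,0.0,-0.0],"dr":[0,0,-0.0],"claw":1.5},{"travel":[0.07,-0.16,-0.0],"dr":[0,0,-0.0],"claw":1.5},{"travel":[0.15,-0.33,-0.0],"dr":[0,0,-0.0],"claw":1.5},{"travel":[0.2,-0.56,-0.0],"dr":[0,0,-0.0],"claw":1.5},{"travel":[0.26,-0.79,-0.0],"dr":[0,0,-0.0],"claw":1.5},{"travel":[0.28,-1.03,-0.0],"dr":[0,0,-1.5],"claw":1.5},{"travel":[0.29,-1.27,-0.0],"dr":[0,0,-3.0],"claw":1.5},{"travel":[0.25,-1.51,-0.0],"dr":[0,0,-8.7],"claw":1.5},{"travel":[0.21,-1.74,-0.0],"dr":[0,0,-14.4],"claw":1.5}]
[{"travel":[-0.02,-0.24,-0.0],"dr":[0,0,-5.8],"claw":1.5},{"travel":[-0.04,-0.48,-0.0],"dr":[0,0,-11.5],"claw":1.5},{"travel":[-0.09,-0.65,-0.0],"dr":[0,0,-15.8],"claw":1.5},{"travel":[-0.14,-0.83,-0.0],"dr":[0,0,-20.1],"claw":1.5}]
-0.6
[{"travel":[-0.01,-0.15,-0.0],"dr"
[... 1356 characters left out ...]
"claw":1.5}]
0.9
[{"travel":[-0.05,-0.14,-0.0],"dr":[0,0,0.0],"claw":1.5},{"travel":[-0.1,-0.28,-0.0],"dr":[0,0,0.0],"claw":1.5},{"travel":[-0.16,-0.41,-0.0],"dr":[0,0,0.0],"claw":1.5},{"travel":[-0.23,-0.55,-0.0],"dr":[0,0,0.0],"claw":1.5}]
1.15
[{"travel":[-0.08,-0.12,-0.0],"dr":[0,0,0.0],"claw":1.5},{"travel":[-0.17,-0.25,-0.0],"dr":[0,0,0.0],"claw":1.5},{"travel":[-0.26,-0.36,-0.0],"dr":[0,0,0.0],"claw":1.5},{"travel":[-0.36,-0.48,-0.0],"dr":[0,0,0.0],"claw":1.5}]
1.4
[{"travel":[-0.11,-0.1,-0.0],"dr":[0,0,0.0],"claw":1.5},{"travel":[-0.22,-0.2,-0.0],"dr":[0,0,0.0],"claw":1.5},{"travel":[-0.34,-0.28,-0.0],"dr":[0,0,0.0],"claw":1.5},{"travel":[-0.47,-0.37,-0.0],"dr":[0,0,0.0],"claw":1.5}]
```

Request:
{"method": "send_rows", "body": {"series": [{"travel":[0,0,0],"dr":[0,0,0],"claw":1.5},{"travel":[0,0,0],"dr":[0,0,0],"claw":1.5},{"travel":[0,0,0],"dr":[0,0,0],"claw":1.5},{"travel":[0,0,0],"dr":[0,0,0],"claw":1.5},{"travel":[0.07,-0.16,0],"dr":[0,0,0],"claw":1.5},{"travel":[0.15,-0.33,0],"dr":[0,0,0],"claw":1.5},{"travel":[0.2,-0.56,0],"dr":[0,0,0],"claw":1.5},{"travel":[0.26,-0.79,0],"dr":[0,0,0],"claw":1.5},{"travel":[0.28,-1.03,0],"dr":[0,0,-1.5],"claw":1.5},{"travel":[0.29,-1.27,0],"dr":[0,0,-3],"claw":1.5},{"travel":[0.25,-1.51,0],"dr":[0,0,-8.7],"claw":1.5},{"travel":[0.21,-1.74,0],"dr":[0,0,-14.4],"claw":1.5}]}}

```text
time_s: 12.52
tool_pos: [0.4752, 0.1594, 0.0656]
tool_rot: [179.5, -0.1, 109.7]
force: [4.6, 5.7, -0.3]
grip_width: 0.0153
```

Request:
{"method": "send_rows", "body": {"series": [{"travel":[-0.02,-0.24,0],"dr":[0,0,-5.8],"claw":1.5},{"travel":[-0.04,-0.48,0],"dr":[0,0,-11.5],"claw":1.5},{"travel":[-0.09,-0.65,0],"dr":[0,0,-15.8],"claw":1.5},{"travel":[-0.14,-0.83,0],"dr":[0,0,-20.1],"claw":1.5}]}}

```text
time_s: 12.85
tool_pos: [0.4669, 0.1555, 0.0655]
tool_rot: [179.6, -0.0, 129.8]
force: [2.2, 5.6, 2.2]
grip_width: 0.0151
```

Request:
{"method": "send_rows", "body": {"series": [{"travel":[-0.01,-0.15,0],"dr":[0,0,-3.6],"claw":1.5},{"travel":[-0.02,-0.3,0],"dr":[0,0,-7.2],"claw":1.5},{"travel":[-0.05,-0.44,0],"dr":[0,0,-10.7],"claw":1.5},{"travel":[-0.08,-0.59,0],"dr":[0,0,-14.3],"claw":1.5}]}}

```text
time_s: 13.18
tool_pos: [0.4628, 0.1513, 0.0654]
tool_rot: [179.6, 0.1, 144.1]
force: [1.9, 7.7, 1.4]
grip_width: 0.0147
```

Request:
{"method": "send_rows", "body": {"series": [{"travel":[-0.01,-0.15,0],"dr":[0,0,-3.6],"claw":1.5},{"travel":[-0.02,-0.3,0],"dr":[0,0,-7.2],"claw":1.5},{"travel":[-0.04,-0.45,0],"dr":[0,0,-10.8],"claw":1.5},{"travel":[-0.07,-0.59,0],"dr":[0,0,-14.3],"claw":1.5}]}}

```text
time_s: 13.52
tool_pos: [0.4585, 0.1434, 0.0645]
tool_rot: [179.9, 0.1, 158.3]
force: [0.6, 2.3, 1.1]
grip_width: 0.0148
```

Request:
{"method": "send_rows", "body": {"series": [{"travel":[-0.01,-0.15,0],"dr":[0,0,-3.6],"claw":1.5},{"travel":[-0.02,-0.3,0],"dr":[0,0,-7.2],"claw":1.5},{"travel":[-0.05,-0.45,0],"dr":[0,0,-10.8],"claw":1.5},{"travel":[-0.08,-0.6,0],"dr":[0,0,-14.4],"claw":1.5}]}}

```text
time_s: 13.85
tool_pos: [0.4572, 0.1374, 0.0645]
tool_rot: [180.0, 0.1, 172.7]
force: [-0.9, 1.1, 0.7]
grip_width: 0.0151
```

Request:
{"method": "send_rows", "body": {"series": [{"travel":[-0.01,-0.15,0],"dr":[0,0,-3.6],"claw":1.5},{"travel":[-0.02,-0.3,0],"dr":[0,0,-7.1],"claw":1.5},{"travel":[-0.04,-0.44,0],"dr":[0,0,-10.7],"claw":1.5},{"travel":[-0.07,-0.59,0],"dr":[0,0,-14.3],"claw":1.5}]}}

```text
time_s: 14.18
tool_pos: [0.4583, 0.1357, 0.0648]
tool_rot: [179.6, 0.4, -172.9]
force: [5.1, 13.4, -8.0]
grip_width: 0.0147
```

Request:
{"method": "send_rows", "body": {"series": [{"travel":[0,-0.1,0],"dr":[0,0,0],"claw":1.5},{"travel":[0,-0.15,0],"dr":[0,0,0],"claw":1.5},{"travel":[0,-0.15,0],"dr":[0,0,0],"claw":1.5}]}}

```text
time_s: 14.43
tool_pos: [0.4583, 0.1355, 0.0648]
tool_rot: [179.5, 0.4, -173.1]
force: [4.3, 14.6, -7.0]
grip_width: 0.0149
```

Request:
{"method": "send_rows", "body": {"series": [{"travel":[0,0.3,0],"dr":[0,0,0],"claw":1.5},{"travel":[0,0.5,0],"dr":[0,0,0],"claw":3},{"travel":[0,0.5,0],"dr":[0,0,0],"claw":3},{"travel":[0,0.5,0],"dr":[0,0,0],"claw":3},{"travel":[0,0.5,-3],"dr":[0,0,0],"claw":3},{"travel":[0,0.5,-6],"dr":[0,0,0],"claw":3},{"travel":[0,0.5,-9],"dr":[0,0,0],"claw":3},{"travel":[0,0.5,-12],"dr":[0,0,0],"claw":3},{"travel":[0,0.5,-14],"dr":[0,0,0],"claw":3}]}}

```text
time_s: 15.18
tool_pos: [0.4567, 0.1342, 0.206]
tool_rot: [-179.9, 0.1, -173.2]
force: [0.6, -0.9, -0.1]
grip_width: 0.0299
```

```bash
python3 - <<'E'
from h import *
o=env.get_obs();print(o["tool_pos"],o["tool_rot"],o["force"],o["qpos"])
a=env.read_camera("top")[150:240,190:350]
b=env.read_camera("wrist")
cv2.imwrite("pics/w4.png",b)
cv2.imwrite("pics/c4.png",np.vstack([cv2.resize(a,(640,360),interpolation=cv2.INTER_CUBIC),cv2.resize(b[100:260,120:440],(480,240))[:, :].copy() if 0 else cv2.copyMakeBorder(cv2.resize(b[80:260,100:450],(466,240)),0,0,0,174,cv2.BORDER_CONSTANT)]))
E
```

```text
[0.45668394 0.13415441 0.20595044] [-1.79919404e+02  1.08652303e-01 -1.73215748e+02] [ 0.63519383 -0.9450023  -0.0944749 ] [ 54.99703486  -1.0902193  -72.61651762 106.48420643  -0.97998228
  73.75221921  79.44028335]
```

View pics/c4.png

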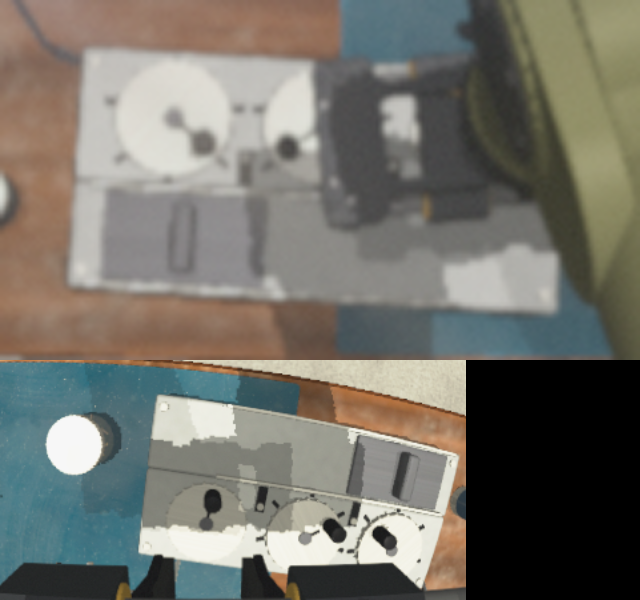

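```bash
python3 - <<'E'
from h import *
json.dump([.4567,.1342,.2055,186.8],open("cmd.json","w"))
x,y=.4153,.298
rows([(x,y,.15,178.2,3,5),(x,y,.066,178.2,3,4),(x,y,.062,178.2,3,2)])
rows([(x,y,.062,178.2,1.4,4),(x-.0314*.048,y-.048,.062,178.2,1.4,8)])
rows([(x-.0314*.080,y-.080,.062,178.2,1.4,8),(x-.0314*.080,y-.080,.062,178.2,1.4,2)])
E
```

```text
[{"travel":[0.43,3.35,1.11],"dr":[0,0,1.7],"claw":3},{"travel":[0.87,6.7,2.22],"dr":[0,0,3.4],"claw":3},{"travel":[1.3,10.05,3.33],"dr":[0,0,5.2],"claw":3},{"travel":[1.74,13.4,4.44],"dr":[0,0,6.9],"claw":3},{"travel":[2.17,16.75,5.55],"dr":[0,0,8.6],"claw":3},{"travel":[2.17,16.75,7.65],"dr":[0,0,8.6],"claw":3},{"travel":[2.17,16.75,9.75],"dr":[0,0,8.6],"claw":3},{"travel":[2.17,16.75,11.85],"dr":[0,0,8.6],"claw":3},{"travel":[2.17,16.75,13.95],"dr":[0,0,8.6],"claw":3},{"travel":[2.17,16.75,14.15],"dr":[0,0,8.6],"claw":3},{"travel":[2.17,16.75,14.35],"dr":[0,0,8.6],"claw":3}]
[{"travel":[0.0,0.0,-0.0],"dr":[0,0,-0.0],"claw":1.4},{"travel":[0.0,0.0,-0.0],"dr":[0,0,0.0],"claw":1.4},{"travel":[0.0,0.0,-0.0],"dr":[0,0,0.0],"claw":1.4},{"travel":[0.0,0.0,-0.0],"dr":[0,0,0.0],"claw":1.4},{"travel":[0.0,-0.6,-0.0],"dr":[0,0,0.0],"claw":1.4},{"travel":[0.0,-1.2,-0.0],"dr":[0,0,0.0],"claw":1.4},{"travel":[0.0,-1.8,-0.0],"dr":[0,0,0.0],"claw":1.4},{"travel":[0.0,-2.4,-0.0],"dr":[0,0,0.0],"claw":1.4},{"travel":[0.0,-3.0,-0.0],"dr":[0,0,0.0],"claw":1.4},{"travel":[0.0,-3.6,-0.0],"dr":[0,0,0.0],"claw":1.4},{"travel":[0.0,-4.2,-0.0],"dr":[0,0,0.0],"claw":1.4},{"travel":[0.0,-4.8,-0.0],"dr":[0,0,0.0],"claw":1.4}]
[{"travel":[0.0,-0.4,-0.0],"dr":[0,0,-0.0],"claw":1.4},{"travel":[0.0,-0.8,-0.0],"dr":[0,0,-0.0],"claw":1.4},{"travel":[0.0,-1.2,-0.0],"dr":[0,0,-0.0],"claw":1.4},{"travel":[0.0,-1.6,-0.0],"dr":[0,0,0.0],"claw":1.4},{"travel":[0.0,-2.0,-0.0],"dr":[0,0,0.0],"claw":1.4},{"travel":[0.0,-2.4,-0.0],"dr":[0,0,0.0],"claw":1.4},{"travel":[0.0,-2.8,-0.0],"dr":[0,0,0.0],"claw":1.4},{"travel":[0.0,-3.2,-0.0],"dr":[0,0,0.0],"claw":1.4},{"travel":[0.0,-3.2,-0.0],"dr":[0,0,0.0],"claw":1.4},{"travel":[0.0,-3.2,-0.0],"dr":[0,0,0.0],"claw":1.4}]
```

Request:
{"method": "send_rows", "body": {"series": [{"travel":[0.43,3.35,1.11],"dr":[0,0,1.7],"claw":3},{"travel":[0.87,6.7,2.22],"dr":[0,0,3.4],"claw":3},{"travel":[1.3,10.05,3.33],"dr":[0,0,5.2],"claw":3},{"travel":[1.74,13.4,4.44],"dr":[0,0,6.9],"claw":3},{"travel":[2.17,16.75,5.55],"dr":[0,0,8.6],"claw":3},{"travel":[2.17,16.75,7.65],"dr":[0,0,8.6],"claw":3},{"travel":[2.17,16.75,9.75],"dr":[0,0,8.6],"claw":3},{"travel":[2.17,16.75,11.85],"dr":[0,0,8.6],"claw":3},{"travel":[2.17,16.75,13.5],"dr":[0,0,8.6],"claw":3},{"travel":[2.17,16.75,14],"dr":[0,0,8.6],"claw":3},{"travel":[2.17,16.75,14.35],"dr":[0,0,8.6],"claw":3}]}}

```text
time_s: 16.2
tool_pos: [0.4135, 0.2971, 0.0583]
tool_rot: [-179.9, -0.2, 178.2]
force: [-0.2, 0.9, 0.5]
grip_width: 0.0299
```

```bash
python3 - <<'E'
from h import *
o=env.get_obs();print(o["tool_pos"],o["tool_rot"],o["force"],o["qpos"])
E
```

```text
[0.41346305 0.29710573 0.05833591] [-1.79914755e+02 -1.71143503e-01  1.78221216e+02] [-0.16164864  0.9095641   0.54553161] [ 18.76903239  22.77268374 -65.86971555 111.65818929  23.74462766
  60.99298597  30.79316723]
```

Request:
{"method": "send_rows", "body": {"series": [{"travel":[0,0,-0.1],"dr":[0,0,0],"claw":1.4},{"travel":[0,0,-0.2],"dr":[0,0,0],"claw":1.4},{"travel":[0,0,-0.2],"dr":[0,0,0],"claw":1.4},{"travel":[0,0,-0.2],"dr":[0,0,0],"claw":1.4},{"travel":[0,-0.3,-0.2],"dr":[0,0,0],"claw":1.4},{"travel":[0,-0.6,-0.2],"dr":[0,0,0],"claw":1.4},{"travel":[0,-1,-0.2],"dr":[0,0,0],"claw":1.4}]}}

```text
time_s: 16.78
tool_pos: [0.4149, 0.2887, 0.0627]
tool_rot: [179.9, 0.1, 178.2]
force: [0.1, 2.0, 1.7]
grip_width: 0.0142
```

Cover moves freely (2 N). Continue to the stop, 70 mm more.

Request:
{"method": "send_rows", "body": {"series": [{"travel":[0,-0.6,0],"dr":[0,0,0],"claw":1.4},{"travel":[0,-1.2,0],"dr":[0,0,0],"claw":1.4},{"travel":[0,-1.8,0],"dr":[0,0,0],"claw":1.4},{"travel":[0,-2.4,0],"dr":[0,0,0],"claw":1.4},{"travel":[0,-3,0],"dr":[0,0,0],"claw":1.4},{"travel":[0,-3.6,0],"dr":[0,0,0],"claw":1.4},{"travel":[0,-4.2,0],"dr":[0,0,0],"claw":1.4},{"travel":[0,-4.8,0],"dr":[0,0,0],"claw":1.4},{"travel":[0,-5.4,0],"dr":[0,0,0],"claw":1.4},{"travel":[0,-6,0],"dr":[0,0,0],"claw":1.4},{"travel":[0,-6.5,0],"dr":[0,0,0],"claw":1.4},{"travel":[0,-6.8,0],"dr":[0,0,0],"claw":1.4}]}}

```text
time_s: 17.78
tool_pos: [0.4122, 0.219, 0.0619]
tool_rot: [-180.0, -0.0, 178.2]
force: [0.7, 1.4, 0.5]
grip_width: 0.0141
```

Request:
{"method": "send_rows", "body": {"series": [{"travel":[0,-0.2,0],"dr":[0,0,0],"claw":1.4},{"travel":[0,-0.3,0],"dr":[0,0,0],"claw":1.4},{"travel":[0,-0.4,0],"dr":[0,0,0],"claw":1.4},{"travel":[0,-0.4,0],"dr":[0,0,0],"claw":1.4}]}}

```text
time_s: 18.12
tool_pos: [0.4121, 0.2185, 0.062]
tool_rot: [179.7, 0.1, 178.3]
force: [3.1, 9.0, -6.2]
grip_width: 0.0141
```

Request:
{"method": "send_rows", "body": {"series": [{"travel":[0,0.2,0],"dr":[0,0,0],"claw":1.5},{"travel":[0,0.4,0],"dr":[0,0,0],"claw":3},{"travel":[0,0.4,0],"dr":[0,0,0],"claw":3},{"travel":[0,0.4,0],"dr":[0,0,0],"claw":3},{"travel":[0,0.4,-3],"dr":[0,0,0],"claw":3},{"travel":[0,0.4,-6],"dr":[0,0,0],"claw":3},{"travel":[0,0.4,-9],"dr":[0,0,0],"claw":3},{"travel":[0,0.4,-12],"dr":[0,0,0],"claw":3},{"travel":[1,0.4,-15],"dr":[0,0,0],"claw":3},{"travel":[1,0.4,-18],"dr":[0,0,0],"claw":3},{"travel":[1,0.4,-18],"dr":[0,0,0],"claw":3},{"travel":[1,0.4,-18],"dr":[0,0,0],"claw":3}]}}

```text
time_s: 19.12
tool_pos: [0.4032, 0.2199, 0.2433]
tool_rot: [-179.8, 0.2, 178.1]
force: [-0.2, -1.2, -0.9]
grip_width: 0.0301
```

```bash
python3 - <<'E'
from h import *
o=env.get_obs();print(o["tool_pos"],o["force"],o["qpos"])
cal("wrist");b=env.read_camera("wrist");a=env.read_camera("side")[100:300,180:330]
T=np.arange(-2.1,2.1,.02);print(fit(b,"L",T),fit(b,"M",T),fit(b,"R",T))
cv2.imwrite("pics/f.png",np.hstack([cv2.resize(b,(480,360)),cv2.resize(a,(270,360))]))
E
```

```text
[0.40321558 0.21986469 0.24327703] [-0.23617896 -1.20468249 -0.88076297] [ 47.74381585 -11.94974866 -70.02937275 105.2773746  -11.19321943
  78.90172311  68.39964931]
(np.float64(0.8600000000000025), np.float64(112.06685144124168)) (np.float64(-0.919999999999999), np.float64(103.6834928229665)) (np.float64(-0.17999999999999838), np.float64(120.33153280542987))
```

View pics/f.png

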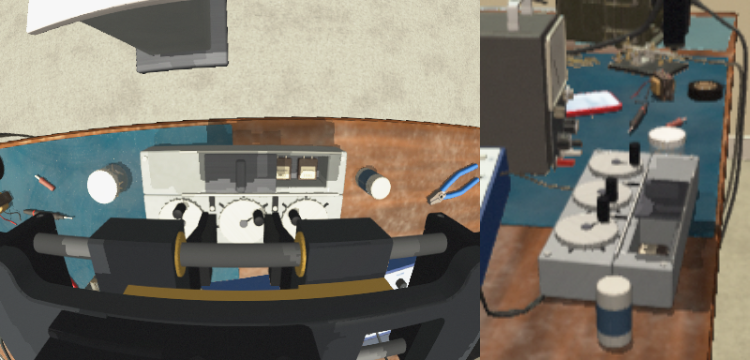

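Request:
{"method": "send_rows", "body": {"series": [{"travel":[-1,0,4],"dr":[0,0,0],"claw":3},{"travel":[-1,0,8],"dr":[0,0,0],"claw":3},{"travel":[-1,0,12],"dr":[0,0,0],"claw":3},{"travel":[-1,0,15],"dr":[0,0,0],"claw":3},{"travel":[-1,0,17],"dr":[0,0,0],"claw":3},{"travel":[-1,0,17.8],"dr":[0,0,0],"claw":2.2},{"travel":[-1,0,17.8],"dr":[0,0,0],"claw":2},{"travel":[-1,-0.3,17.8],"dr":[0,0,0],"claw":2},{"travel":[-1,-0.5,17.8],"dr":[0,0,0],"claw":2},{"travel":[-1,-0.7,17.8],"dr":[0,0,0],"claw":2},{"travel":[-1,-0.8,17.8],"dr":[0,0,0],"claw":2},{"travel":[-1,-0.8,17.8],"dr":[0,0,0],"claw":2}]}}

```text
time_s: 20.22
tool_pos: [0.4129, 0.2154, 0.0655]
tool_rot: [179.6, 0.2, 178.2]
force: [0.6, 9.9, -8.4]
grip_width: 0.0203
```

Request:
{"method": "send_rows", "body": {"series": [{"travel":[0,0,0],"dr":[0,0,0],"claw":3},{"travel":[0,0,0],"dr":[0,0,0],"claw":3},{"travel":[0,0,0],"dr":[0,0,0],"claw":3},{"travel":[0,0,-3],"dr":[0,0,0],"claw":3},{"travel":[0,0,-6],"dr":[0,0,0],"claw":3},{"travel":[0,0,-9],"dr":[0,0,0],"claw":3},{"travel":[0,0,-12],"dr":[0,0,0],"claw":3},{"travel":[0,0,-15],"dr":[0,0,0],"claw":3},{"travel":[0.5,0,-18],"dr":[0,0,0],"claw":3},{"travel":[0.5,0,-18],"dr":[0,0,0],"claw":3},{"travel":[0.5,0,-18],"dr":[0,0,0],"claw":3}]}}

```text
time_s: 21.13
tool_pos: [0.4082, 0.2119, 0.2458]
tool_rot: [-179.8, 0.3, 178.1]
force: [0.2, -0.3, -0.6]
grip_width: 0.0299
```

```bash
python3 - <<'E'
from h import *
o=env.get_obs();print(o["time_s"],o["tool_pos"],o["force"])
cal("wrist");b=env.read_camera("wrist");s=5;x0,y0=150,140
c=cv2.resize(b[y0:y0+80,x0:x0+150],None,fx=s,fy=s,interpolation=cv2.INTER_CUBIC)
for t in(.076,.08):
    u,v=proj("wrist",(.4153-.0314*t,.298-t,.074));cv2.circle(c,(int((u+.5-x0)*s),int((v+.5-y0)*s)),2,(0,0,255),-1)
cv2.imwrite("pics/g.png",c)
E
```

```text
21.1333 [0.4082469  0.21187483 0.24579519] [ 0.21726644 -0.31005653 -0.59754013]
```

View pics/g.png

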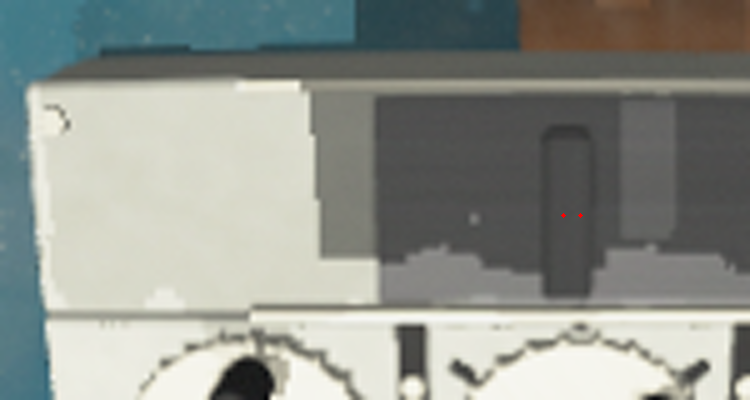

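```bash
python3 -c "
from cell import env
print(env.sign_off())"
```

```text
the job is handed in; nothing more can be done
None
```

The case is unlocked, the cover is fully open, and I handed the job in at about 21 s. `sign_off()` gives no verdict.

| Step | What the last checks showed |
|---|---|
| Left dial, fourth mark (+0.9) | Camera fits gave +0.86, +0.94 and +0.86 |
| Middle dial, second mark (-0.9) | First fit gave -0.84, so I nudged it; later fits gave -0.96 and -0.92 |
| Right dial | Stopped firmly at about 0 rad by tool position, at about 16 N; the slot pins had moved towards the dials. A later camera fit put it at -0.18 rad, within the stated play |
| Cover | Pushed to a firm stop twice, at about 11 N and 13 N; the ridge measured about 79 mm of travel in the last picture, within about 1 mm |

- **Surroundings:** The jar and the can looked upright and in place in the pictures taken just before the second push. I did not re-measure their positions.
- **Disagreements:** The dial fits scatter by about 0.04 rad between pictures. The tool's own position read about 0.03 to 0.1 rad further round than the camera, so I relied on the camera. All the fits are inside the 0.12 rad tolerance.
- **At hand-in:** The gripper was about 19 cm above the case, touching nothing.

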